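# Weigh the small reagent bottle

### The job

Weigh the smallest of the three capped reagent bottles: pick it up and set it down gently, upright and centred on the small round raised pan of the balance, with its whole foot on the pan, and let go. Leave the other two bottles standing where they are.

Things in the scene. Friction and masses are not known exactly. Their poses are not given: they have to be found in the camera images.
- small_centre (a point): Centre of the smallest reagent bottle, the one to weigh: a closed round plastic bottle with a screw cap, 40 mm in diameter and 85 mm tall, standing upright on the desk; about 0.16 kg. The point lies on its axis half-way up, 42.5 mm above its foot; z runs up its axis. The body is straight-sided from the foot to about 50 mm up, then has a rounded shoulder; the cap is fixed and is 26 mm in diameter.
- middle_centre (a point): Centre of the middle-sized reagent bottle, a bystander: 50 mm in diameter, 115 mm tall, standing upright. The point lies on its axis half-way up; z runs up its axis.
- large_centre (a point): Centre of the largest reagent bottle, a bystander: 62 mm in diameter, 150 mm tall, standing upright. The point lies on its axis half-way up; z runs up its axis.
- pan (a point): Centre of the upper face of the balance's weighing pan: a flat, level, rigid steel disc 70 mm in diameter without a rim, its upper face 80 mm above the desk, on a short stem over the housing. z is up; x points to the back of the balance. The white housing is fixed to the desk: 140 mm wide in y, from 112 mm in front of the pan's axis (-x) to 52 mm behind it, 54 mm high under the pan and 48 mm or less at the display and keys in front.
Not all that is in view belongs to the job. What is shaped like the part that bears small_centre but blue or orange is not meant.

How it is judged:
At the end, for the whole second after the job is handed in: The smallest bottle stands at rest on the pan, upright within 6 degrees, its axis within 15 mm of the pan's centre (so its whole foot is on the pan); the other two bottles are within 30 mm of where they stood (horizontal distance between small_centre and pan below 0.015 m and z of small_centre in the frame of pan between 0.038 and 0.047 m and angle between small_centre's own z axis and vertical below 0.1 rad and linear speed of bottle_small below 0.02 m/s and distance of each of middle_centre, large_centre from where it was at the start of the episode below 0.03 m); the robot touches nothing.
It fails at once if the small bottle is dropped onto the pan (over the pan, less than about 20 mm above it, it moves faster than 0.5 m/s, as after a fall of 13 mm) (horizontal distance between small_centre and pan below 0.05 m and z of small_centre in the frame of pan below 0.062 m and linear speed of bottle_small above 0.5 m/s).
It fails at once if the small bottle is rammed onto the balance (more than 60 N between them) (contact force between bottle_small and balance above 60 N).
It fails at once if another bottle is knocked away by more than 30 mm (distance of any of middle_centre, large_centre from where it was at the start of the episode above 0.03 m).
It also fails if it takes over 38 s, if anything falls off the work surface, if the arm or the gripper's body presses on something with over 40 N, if the wrist force passes 120 N, or if a joint passes its speed limit or range.

### The arm

A 6-joint arm with a two-finger parallel gripper is mounted at the origin on a cart in front of the work surface, level with it; the furniture and walls round the work are solid. World frame = base frame: x ahead of the robot, y to its left, z up, the work surface at z = 0. Lengths are in m, angles in rad, forces in N, time in s.
With the tool pointing down it reaches from about 0.275 to 0.725 m from the base axis. Payload 15.9 kg.
Tool frame: the origin (TCP) lies midway between the tips of the shut fingers; the grasp point (between the pads) lies 19 mm behind it; z points along the fingers, y is the line along which they close (so a half turn about z gives the same grasp; the last joint's range is limited). The gripper opens to 85 mm and grips with 20 to 120 N. Pads are 22 mm wide; open, the fingers measure 114 mm over their backs; the gripper's body (76 mm by 85 mm) begins 54 mm behind the grasp point. The pads swing forward as they close: fully open they stand 13 mm farther back than shut.
Start: joints at [-1.101, 0.213, -0.034, 1.323, 0, 1.571], TCP at [0.226, -0.446, 0.231] pointing down, gripper open.
Joint ranges: [-2.98, 2.98], [-0.74, 1.72], [-1.14, 1.35], [-2.1, 2.04], [-1.57, 1.44], [-3.14, 3.14]. Speed limits (rad/s): [1.89, 1.89, 2.39, 2.57, 3.14, 3.14].

### API

Orientations are given as a 3x3 rotation matrix whose columns are the frame's x, y, z axes.
In Python, from cell import state, capture, camera_info, workorder gives the robot as it stands.
- The arm moves only by the tool carry_out, never from a script. Its argument "series" is a list that holds one entry, the list of rows, each a list of 5 numbers: the shift along the tool's x, y, z in cm, then the turn about the tool's z in degrees, then the opening in per cent of the stroke, from 0 (shut) to 100 (fully open). In form: [[[x, y, z, roll, hand], ...]]. A call has 1 to 20 rows; each row shifts and turns the commanded pose from where the row before left it, along the tool's axes as they then stand; what a row does not reach is not made up. A row lasts 1/8 s, in which the tool goes at most 62.5 mm and 10.7 degrees, less where a joint would pass 70% of its speed; a pose out of reach is approached as far as the arm can. A call is refused whole if a number of a shift passes 6.25 or a number of a turn 10.7, either way. A call with a gripper value outside its range is refused whole. The fingers move at their own pace and stop on an object; the grip force is fixed at half the most. Time passes only in rows, so rows that do not move let the fingers close. It gives the time, the measured TCP pose, the force, the opening and the grip force at its end, in the units of the state.
- state(): the state, without advancing time (a new reading comes with each control period).
- capture(name): name is "scene" or "top" or "wrist"; returns (picture, depth): 420x560x3 uint8, red, green, blue; 420x560 float32, m along the optical axis (not along the pixel's ray), 0 where there is no reading.
- camera_info(name): a dict with "mtx" (3x3 intrinsics, pixels), "dist" ([k1, k2, p1, p2, k3] as OpenCV has them; the pictures are not rectified), "rvec" (rotation vector, rad) and "tvec" (3), from world to camera coordinates, as OpenCV has them; the wrist camera has in their place "T_tool_cam" (4x4, takes a point from camera to tool coordinates, whose origin is the TCP and whose axes are the flange's). Camera axes: x right, y down, z forward; pixel columns grow to the right and rows downward; lengths in m; the calibration is good to about 2 mm. A picture is of the moment at which its call begins: read the wrist's pose just before it. camera_info takes no time and is no camera call.
- workorder.sign_off(): hands the job in; it is judged then, once.
The state is a dict: "t": time; "joint_positions": joint angles; "qd": joint speeds; "effort": joint torques, N m; "tool_pos": TCP position; "orientation": TCP orientation; "contact_force": force on the tool from outside, world axes, zero at the start; "torque": the same for the moment, N m; "grip_width": finger opening in m; "grip_force": force on a finger pad.
Only numpy, scipy, OpenCV 4.12 (cv2) and the standard library are available. Lean on these libraries where they do the work, as an engineer would, in place of code of your own. Each camera call takes 0.05 s, during which the arm holds its last target. There are 200 camera calls.

## Working session

There is one attempt and no reset: what is moved stays moved. The work goes in short steps, Python scripts to look and compute and a tool call to move; the robot and the scene stay as the last step left them, time stands still between calls to the robot, and variables do not carry over. Pictures are saved under pics/ and viewed, at most 10 in all, crops included, and the job is handed in when it is done.

Besides the shell and the picture viewer there is one more tool, called as name(argument=value, ...) on one line, values as JSON. carry_out: Moves the arm, as the interface text tells. Its arguments: {"type":"object","properties":{"series":{"type":"array"}},"required":["series"]}

```bash
mkdir -p pics; cat > h.py <<'E'
import numpy as np, cv2
from cell import state,capture,camera_info
def pts(name,depth):
    """world points for each pixel of fixed camera"""
    c=camera_info(name);K=np.array(c['mtx']);d=np.array(c['dist'])
    h,w=depth.shape
    uv=np.stack(np.meshgrid(np.arange(w),np.arange(h)),-1).reshape(-1,1,2).astype(float)
    n=cv2.undistortPoints(uv,K,d).reshape(h,w,2)
    P=np.dstack([n*depth[...,None],depth])
    R=cv2.Rodrigues(np.array(c['rvec'],float))[0];t=np.array(c['tvec'],float).ravel()
    return (P-t)@R
E
python3 - <<'E'
from h import *
s=state();print({k:np.round(s[k],3).tolist() for k in ('t','tool_pos','orientation','grip_width','contact_force')})
for n in('scene','top'):
    p,d=capture(n);np.savez(n+'.npz',p=p,d=d);cv2.imwrite(f'pics/{n}0.png',p[...,::-1])
E
```

```text
{'t': 0.0, 'tool_pos': [0.226, -0.446, 0.231], 'orientation': [[0.892, 0.453, -0.001], [0.453, -0.892, 0.001], [-0.0, -0.001, -1.0]], 'grip_width': 0.086, 'contact_force': [0.696, 0.023, -0.338]}
```

View pics/scene0.png

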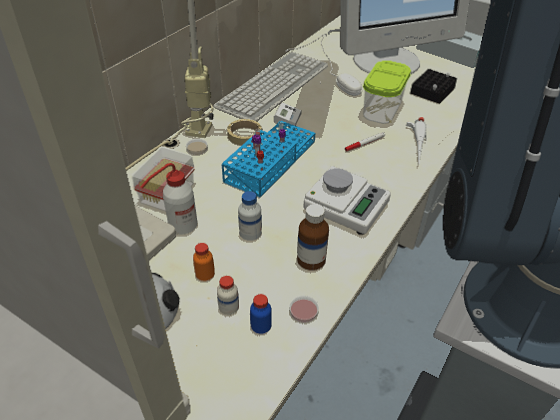

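View pics/top0.png

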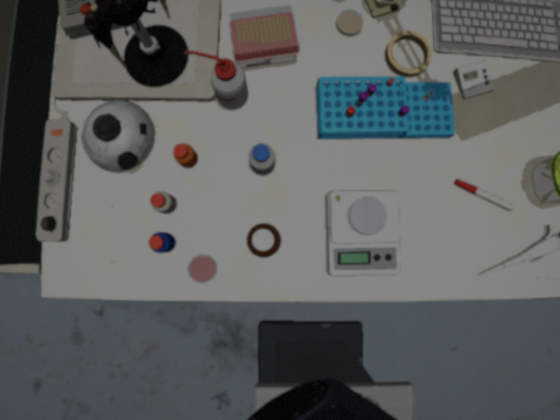

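The scene view shows three bottles of the small shape: white with a red cap (scene 228,295; top 162,202), orange (204,262) and blue (261,313). The white one fits, since blue and orange are excluded. The middle bottle (250,215) has a blue cap and the large one (313,238) is brown. The pan is at scene (338,180), top (367,215). Next I'll measure positions and make the confirming crop.

```bash
python3 - <<'E'
from h import *
for n,rois in (('top',{'cap':(145,185,180,220),'blue':(145,228,180,258),'orange':(168,140,200,170),'mid':(242,138,280,178),'large':(240,218,288,262),'pan':(345,192,390,238)}),
               ('scene',{'cap':(212,272,242,318),'pan':(318,165,356,196),'blue':(245,293,275,335),'orange':(190,240,217,282)})):
    f=np.load(n+'.npz');W=pts(n,f['d'])
    for k,(a,b,c,d) in rois.items():
        w=W[b:d,a:c].reshape(-1,3);ok=(f['d'][b:d,a:c].ravel()>0)
        w=w[ok]
        zr=dict(pan=(.07,.09),mid=(.095,.13),large=(.125,.17)).get(k,(.07,.1))
        m=(w[:,2]>zr[0])&(w[:,2]<zr[1]);q=w[m]
        if len(q): print(n,k,len(q),q.mean(0).round(4),((q.min(0)+q.max(0))/2).round(4),np.ptp(q,axis=0).round(3))
        else: print(n,k,'none',np.percentile(w[:,2],[1,50,99]))
        if k=='cap':
            m=(w[:,2]>.012)&(w[:,2]<.05);q=w[m];print('  body',len(q),((q.min(0)+q.max(0))/2).round(4),np.ptp(q,axis=0).round(3))
p=np.load('scene.npz')['p'][235:345,180:290]
cv2.imwrite('pics/crop.png',cv2.resize(p[...,::-1],(550,550),interpolation=cv2.INTER_CUBIC))
E
```

```text
top cap 181 [0.5144 0.337  0.0849] [0.5145 0.3383 0.0801] [0.024 0.027 0.02 ]
  body 91 [0.5122 0.3325 0.0314] [0.036 0.026 0.036]
top blue 184 [0.4362 0.3384 0.0846] [0.4365 0.3397 0.0799] [0.026 0.028 0.018]
top orange 160 [0.6059 0.2967 0.0848] [0.6059 0.2973 0.0799] [0.026 0.024 0.02 ]
top mid 254 [0.5968 0.1455 0.1152] [0.5973 0.1458 0.1086] [0.03  0.029 0.026]
top large 389 [0.4414 0.1404 0.1505] [0.4414 0.1402 0.1447] [0.035 0.037 0.019]
top pan 1127 [ 0.4874 -0.0497  0.0805] [ 0.4873 -0.0503  0.0794] [0.069 0.07  0.012]
scene cap 168 [0.5119 0.3406 0.0829] [0.5132 0.3387 0.0788] [0.024 0.027 0.017]
  body 263 [0.54   0.3267 0.0312] [0.094 0.067 0.038]
scene pan 491 [ 0.4854 -0.0483  0.0797] [ 0.4868 -0.0516  0.079 ] [0.07  0.071 0.011]
scene blue 183 [0.4344 0.3415 0.0829] [0.4353 0.3393 0.0789] [0.026 0.027 0.018]
scene orange 149 [0.6046 0.3    0.0823] [0.6062 0.2983 0.0792] [0.026 0.025 0.018]
```

View pics/crop.png

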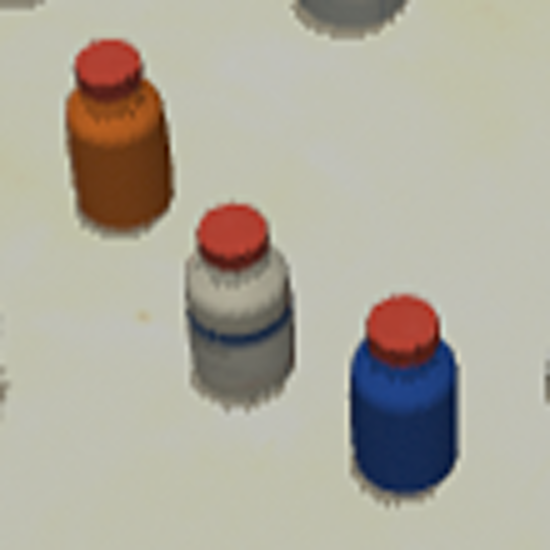

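The crop confirms it: the white bottle with a red cap and blue stripe is the plain one, with orange up-left and blue down-right. Small bottle is at (0.514, 0.338) with its top at 0.085, and the pan is at (0.487, -0.050, 0.080). Both agree across the two views. I'll turn 27° so the fingers close along y, then travel over it.

carry_out(series=[[[0,0,0,9,100],[0,0,0,9,100],[0,0,0,9,100],[1.7,-4.6,0,0,100],[1.7,-4.6,0,0,100],[1.7,-4.6,0,0,100],[1.7,-4.6,0,0,100],[1.7,-4.6,0,0,100],[1.7,-4.6,0,0,100],[1.7,-4.6,0,0,100],[1.7,-4.6,0,0,100],[1.7,-4.6,0,0,100],[1.7,-4.6,0,0,100],[1.7,-4.6,0,0,100],[1.7,-4.6,0,0,100],[1.7,-4.6,0,0,100],[1.7,-4.6,0,0,100],[1.7,-4.6,0,0,100],[1.7,-4.6,0,0,100],[1.7,-4.6,0,0,100]]])

```text
t: 2.6
tool_pos: [0.5043, 0.1685, 0.2539]
orientation: [[0.973, 0.23, -0.038], [0.233, -0.962, 0.145], [-0.003, -0.149, -0.989]]
contact_force: [0.7, -0.0, 0.3]
grip_width: 0.0856
grip_force: 0.0
```

carry_out(series=[[[0,0,0,0,100],[0,0,0,0,100],[0,0,0,0,100],[0,0,0,0,100]]])

```text
t: 3.1
tool_pos: [0.5039, 0.1673, 0.2541]
orientation: [[0.973, 0.228, -0.036], [0.231, -0.962, 0.144], [-0.002, -0.149, -0.989]]
contact_force: [-0.1, -0.4, -0.0]
grip_width: 0.0853
grip_force: 0.0
```

```bash
cat > look.py <<'E'
import sys
from h import *
def wrist(out):
    s=state();p,d=capture('wrist');c=camera_info('wrist')
    cv2.imwrite(out,p[...,::-1])
    h,w=d.shape;uv=np.stack(np.meshgrid(np.arange(w),np.arange(h)),-1).reshape(-1,1,2).astype(float)
    n=cv2.undistortPoints(uv,np.array(c['mtx']),np.array(c['dist'])).reshape(h,w,2)
    T=np.array(c['T_tool_cam'])
    P=np.dstack([n*d[...,None],d])@T[:3,:3].T+T[:3,3]
    return s,p,d,P@np.array(s['orientation']).T+np.array(s['tool_pos'])
if __name__=='__main__':
    s,p,d,W=wrist(sys.argv[1])
    print({k:np.round(s[k],4).tolist() for k in ('t','tool_pos','orientation','joint_positions')},np.round(camera_info('wrist')['T_tool_cam'],3).tolist())
    hsv=cv2.cvtColor(p,cv2.COLOR_RGB2HSV)
    m=(((hsv[...,0]<9)|(hsv[...,0]>171))&(hsv[...,1]>130)&(d>0)&(W[...,2]>.07)).astype('uint8')
    N,L,st,ce=cv2.connectedComponentsWithStats(m)
    for i in range(1,N):
        if st[i,4]>60:
            q=W[L==i];t=q[q[:,2]>np.percentile(q[:,2],90)-.004]
            print(ce[i].round(),st[i,4],t.mean(0).round(4),((t.min(0)+t.max(0))/2).round(4),np.ptp(t,axis=0).round(3))
E
python3 look.py pics/w1.png
```

```text
{'t': 3.1, 'tool_pos': [0.5039, 0.1673, 0.2541], 'orientation': [[0.973, 0.2281, -0.0364], [0.231, -0.9622, 0.1441], [-0.0021, -0.1486, -0.9889]], 'joint_positions': [0.2321, 0.2737, 0.0928, 1.3922, 0.1492, 3.1406]} [[-0.001, -0.96, -0.28, 0.07], [1.0, -0.001, -0.0, -0.0], [-0.0, -0.28, 0.96, -0.142], [0.0, 0.0, 0.0, 1.0]]
[191.  45.] 735 [0.6065 0.296  0.0847] [0.6064 0.2965 0.0844] [0.025 0.026 0.005]
[137. 136.] 583 [0.5144 0.337  0.0846] [0.5145 0.3372 0.0842] [0.025 0.024 0.005]
[128. 209.] 487 [0.437  0.3378 0.0845] [0.4365 0.3385 0.0842] [0.025 0.025 0.005]
```

View pics/w1.png

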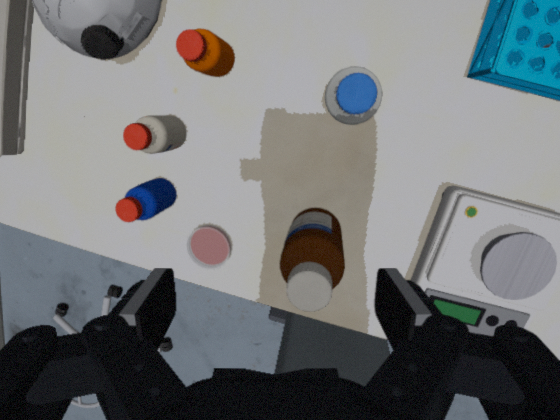

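The wrist view shows the white bottle at (137,136), confirmed at (0.514, 0.337). The wrist joint hit its +3.14 limit, which tilted the tool by 8.5°. I'll turn back toward the equivalent grasp half a turn away and check whether the tilt goes.

carry_out(series=[[[0,0,0,-10,100],[0,0,0,-10,100],[0,0,0,-10,100],[0,0,0,-10,100],[0,0,0,-10,100],[0,0,0,-10,100]]])

```text
t: 3.9
tool_pos: [0.504, 0.1675, 0.2541]
orientation: [[0.283, 0.958, -0.036], [0.95, -0.275, 0.144], [0.128, -0.075, -0.989]]
contact_force: [-0.0, 0.7, 0.2]
grip_width: 0.0854
grip_force: 0.0
```

```bash
python3 -c "
from h import *
s=state();print({k:np.round(s[k],4).tolist() for k in ('t','tool_pos','orientation','joint_positions')})"
```

```text
{'t': 3.9, 'tool_pos': [0.504, 0.1675, 0.2541], 'orientation': [[0.2831, 0.9584, -0.0364], [0.9505, -0.2753, 0.1442], [0.1282, -0.0754, -0.9889]], 'joint_positions': [0.2325, 0.274, 0.0932, 1.3922, 0.1493, 2.0877]}
```

The tilt is kept, and it's all in joint 5 (0.149 rad). It came from running into joint 6's upper limit, so the mirror-image move at the lower limit should undo it. I'll roll there.

carry_out(series=[[[0,0,0,-10.7,100],[0,0,0,-10.7,100],[0,0,0,-10.7,100],[0,0,0,-10.7,100],[0,0,0,-10.7,100],[0,0,0,-10.7,100],[0,0,0,-10.7,100],[0,0,0,-10.7,100],[0,0,0,-10.7,100],[0,0,0,-10.7,100],[0,0,0,-10.7,100],[0,0,0,-10.7,100],[0,0,0,-10.7,100],[0,0,0,-10.7,100],[0,0,0,-10.7,100],[0,0,0,-10.7,100],[0,0,0,-10.7,100],[0,0,0,-10.7,100],[0,0,0,-10.7,100],[0,0,0,-10.7,100]]])

```text
t: 6.4
tool_pos: [0.504, 0.1676, 0.2542]
orientation: [[0.302, -0.953, -0.036], [-0.942, -0.304, 0.144], [-0.148, -0.009, -0.989]]
contact_force: [0.1, 0.2, 0.0]
grip_width: 0.0856
grip_force: 0.0
```

carry_out(series=[[[0,0,0,-10.7,100],[0,0,0,-10.7,100],[0,0,0,-10.7,100],[0,0,0,-10.7,100],[0,0,0,-10.7,100],[0,0,0,-10.7,100],[0,0,0,-10.7,100],[0,0,0,-10.7,100],[0,0,0,-10,100],[0,0,0,-10,100]]])

```text
t: 7.65
tool_pos: [0.4707, 0.2497, 0.2539]
orientation: [[0.902, 0.431, 0.006], [0.43, -0.899, 0.082], [0.04, -0.071, -0.997]]
contact_force: [1.7, 0.9, -0.5]
grip_width: 0.0856
grip_force: 0.0
```

```bash
cat > st.py <<'E'
from h import *
s=state();print({k:np.round(s[k],4).tolist() for k in ('t','tool_pos','orientation','joint_positions')})
E
python3 st.py
```

```text
{'t': 7.65, 'tool_pos': [0.4707, 0.2497, 0.2539], 'orientation': [[0.9021, 0.4314, 0.0058], [0.4296, -0.8993, 0.0819], [0.0405, -0.0714, -0.9966]], 'joint_positions': [0.4454, 0.2397, 0.0535, 1.344, 0.0714, -3.1406]}
```

The tilt is halving as predicted, so I'll do a bit more.

carry_out(series=[[[0,0,0,-8,100],[0,0,0,0,100]]])

```text
t: 7.9
tool_pos: [0.4513, 0.282, 0.2541]
orientation: [[0.86, 0.511, 0.022], [0.509, -0.859, 0.059], [0.049, -0.039, -0.998]]
contact_force: [0.6, -0.3, -0.9]
grip_width: 0.0852
grip_force: 0.0
```

```bash
python3 st.py
```

```text
{'t': 7.9, 'tool_pos': [0.4513, 0.282, 0.2541], 'orientation': [[0.8595, 0.5106, 0.0224], [0.5088, -0.8589, 0.0585], [0.0491, -0.0389, -0.998]], 'joint_positions': [0.5354, 0.2308, 0.0435, 1.3343, 0.0389, -3.1406]}
```

carry_out(series=[[[0,5,0,0,100],[0,5,0,0,100],[0,0,0,0,100]]])

```text
t: 8.28
tool_pos: [0.4805, 0.2344, 0.2507]
orientation: [[0.898, 0.437, 0.043], [0.437, -0.899, 0.021], [0.048, -0.0, -0.999]]
contact_force: [-0.8, -0.4, -0.5]
grip_width: 0.0854
grip_force: 0.0
```

```bash
python3 st.py
```

```text
{'t': 8.275, 'tool_pos': [0.4805, 0.2344, 0.2507], 'orientation': [[0.8983, 0.4373, 0.0427], [0.4368, -0.8993, 0.0212], [0.0477, -0.0004, -0.9989]], 'joint_positions': [0.4536, 0.2377, 0.0445, 1.33, 0.0003, -3.1406]}
```

Joint 5 is now zero. What's left is a harmless 2.7° tilt that lies in the pad plane. I'll roll half a turn to give q6 room for the carry, then move to the pre-grasp point on the tool axis.

carry_out(series=[[[0,0,0.3,10.6,100],[0,0,0.3,10.6,100],[0,0,0.3,10.6,100],[0,0,0.3,10.6,100],[0,0,0.3,10.6,100],[0,0,0.3,10.6,100],[0,0,0.3,10.6,100],[0,0,0.3,10.6,100],[0,0,0.3,10.6,100],[0,0,0.3,10.6,100],[0,0,0.3,10.6,100],[0,0,0.3,10.6,100],[0,0,0.3,10.6,100],[0,0,0.3,10.6,100],[0,0,0.3,10.6,100],[0,0,0.3,10.6,100],[0,0,0.3,10.6,100],[-2.2,2.6,0,0,100],[-2.2,2.6,0,0,100],[-2.2,2.6,0,0,100]]])

```text
t: 10.78
tool_pos: [0.5071, 0.3374, 0.2033]
orientation: [[-0.898, -0.437, 0.043], [-0.437, 0.899, 0.022], [-0.048, 0.002, -0.999]]
contact_force: [0.4, -0.2, -0.1]
grip_width: 0.0851
grip_force: 0.0
```

```bash
cat > go.py <<'E'
import sys
from h import *
s=state();R=np.array(s['orientation']);T=np.array(s['tool_pos'])
g=np.array([float(a) for a in sys.argv[1:4]]);tgt=g+R[:,2]*.022   # grasp point wanted -> TCP
print('t',s['t'],T.round(4),'tgt',tgt.round(4),'tool shift cm',(R.T@(tgt-T)*100).round(2),np.round(s['joint_positions'],3),R.round(3).tolist())
E
python3 go.py .5145 .3375 .040; python3 look.py pics/w2.png
```

```text
t 10.775 [0.5071 0.3374 0.2033] tgt [0.5154 0.338  0.018 ] tool shift cm [ 0.11 -0.34 18.54] [ 0.59   0.402  0.152  1.274 -0.005  0.137] [[-0.898, -0.437, 0.043], [-0.437, 0.899, 0.022], [-0.048, 0.002, -0.999]]
{'t': 10.775, 'tool_pos': [0.5071, 0.3374, 0.2033], 'orientation': [[-0.8984, -0.4371, 0.0426], [-0.4366, 0.8994, 0.0224], [-0.0481, 0.0015, -0.9988]], 'joint_positions': [0.5897, 0.4017, 0.1524, 1.2736, -0.0051, 0.1372]} [[-0.001, -0.96, -0.281, 0.072], [1.0, -0.001, -0.0, 0.0], [0.0, -0.281, 0.96, -0.142], [0.0, 0.0, 0.0, 1.0]]
[319. 117.] 988 [0.4354 0.3388 0.0848] [0.4355 0.3388 0.0845] [0.025 0.026 0.005]
[272. 205.] 820 [0.5128 0.3378 0.0849] [0.513  0.3379 0.0844] [0.025 0.025 0.005]
[185. 276.] 674 [0.6008 0.2983 0.0897] [0.5667 0.2975 0.1498] [0.103 0.024 0.136]
[ 69. 321.] 69 [0.7088 0.212  0.0724] [0.7092 0.2127 0.0723] [0.006 0.028 0.004]
```

carry_out(series=[[[0.15,-0.3,3,0,100],[0,0,3,0,100],[0,0,3,0,100],[0,0,3,0,100],[0,0,3,0,100],[0,0,2,0,100],[0,0,1,0,100],[0,0,0.5,0,100],[0,0,0,0,100],[0,0,0,0,30],[0,0,0,0,30],[0,0,0,0,30],[0,0,0,0,30],[0,0,0,0,30]]])

```text
t: 12.58
tool_pos: [0.5144, 0.3382, 0.019]
orientation: [[-0.897, -0.439, 0.043], [-0.438, 0.899, 0.023], [-0.049, 0.002, -0.999]]
contact_force: [-2.0, -1.0, 5.8]
grip_width: 0.0386
grip_force: 59.1
```

Gripped at 38.6 mm with 59 N. I'll lift 19 cm to clear the bystanders.

carry_out(series=[[[0,0,-1,0,30],[0,0,-2,0,30],[0,0,-3,0,30],[0,0,-3,0,30],[0,0,-3,0,30],[0,0,-3,0,30],[0,0,-2.5,0,30],[0,0,-1.5,0,30],[0,0,0,0,30]]])

```text
t: 13.7
tool_pos: [0.5064, 0.3339, 0.209]
orientation: [[-0.898, -0.439, 0.044], [-0.438, 0.899, 0.023], [-0.05, 0.002, -0.999]]
contact_force: [0.1, -0.4, -1.9]
grip_width: 0.0388
grip_force: 59.9
```

```bash
python3 - <<'E'
from h import *
s=state();R=np.array(s['orientation']);T=np.array(s['tool_pos'])
print(s['t'],T.round(4),s['grip_width'],s['grip_force'])
# bottle axis sits at offset seen at grasp: bottle (0.514,0.338) vs TCP (0.5144,0.3382), foot 0.019 below TCP
d=np.array([.487,-.0502,.080+.019+.06])-T
print('to 6cm above seat, cm',(R.T@d*100).round(2), 'down 1cm',(R.T@[0,0,-1]).round(3),R.round(3).tolist())
p,dd=capture('scene');W=pts('scene',dd)
cv2.imwrite('pics/s2.png',p[...,::-1])
E
```

```text
13.7 [0.5064 0.3339 0.209 ] 0.038758932685982586 59.937559962272644
to 6cm above seat, cm [ 18.82 -33.67   4.02] down 1cm [ 0.05  -0.002  0.999] [[-0.898, -0.439, 0.044], [-0.438, 0.899, 0.023], [-0.05, 0.002, -0.999]]
```

View pics/s2.png

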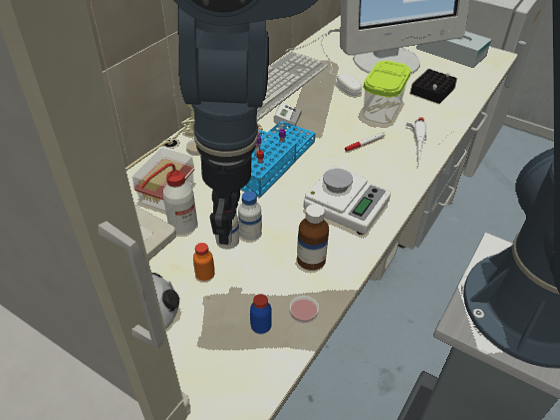

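The image shows the bottle lifted in the gripper at (228,235), with its old place empty and the bystanders untouched. I'll carry it level over the pan.

carry_out(series=[[[0.8,-1.45,0,0,30],[1.55,-2.8,-0.1,0,30],[1.55,-2.8,-0.1,0,30],[1.55,-2.8,-0.1,0,30],[1.55,-2.8,-0.1,0,30],[1.55,-2.8,-0.1,0,30],[1.55,-2.8,-0.1,0,30],[1.55,-2.8,-0.1,0,30],[1.55,-2.8,-0.1,0,30],[1.55,-2.8,-0.1,0,30],[1.55,-2.8,-0.1,0,30],[1.55,-2.8,0,0,30],[0.8,-1.45,0,0,30],[0,0,0,0,30],[0,0,0,0,30]]])

```text
t: 15.62
tool_pos: [0.486, -0.0505, 0.2085]
orientation: [[-0.897, -0.439, 0.042], [-0.438, 0.898, 0.023], [-0.048, 0.002, -0.999]]
contact_force: [-0.5, 1.0, -2.3]
grip_width: 0.0386
grip_force: 60.1
```

```bash
python3 - <<'E'
from h import *
s=state();R=np.array(s['orientation']);T=np.array(s['tool_pos'])
print(s['t'],T.round(4),s['grip_width'],R.round(3).tolist(),np.round(s['joint_positions'],3))
d=np.array([.487,-.0502,.080+.019+.01])-T
print('to 1cm above seat, cm',(R.T@d*100).round(2))
p,dd=capture('scene')
cv2.imwrite('pics/s3.png',cv2.resize(p[90:250,260:460,::-1],(800,600*640//600),interpolation=cv2.INTER_CUBIC)[:600])
E
```

```text
15.625 [ 0.486  -0.0505  0.2085] 0.03864567327452515 [[-0.897, -0.439, 0.042], [-0.438, 0.898, 0.023], [-0.048, 0.002, -0.999]] [-0.121  0.158 -0.16   1.213  0.028 -0.575]
to 1cm above seat, cm [ 0.37 -0.03  9.95]
```

View pics/s3.png

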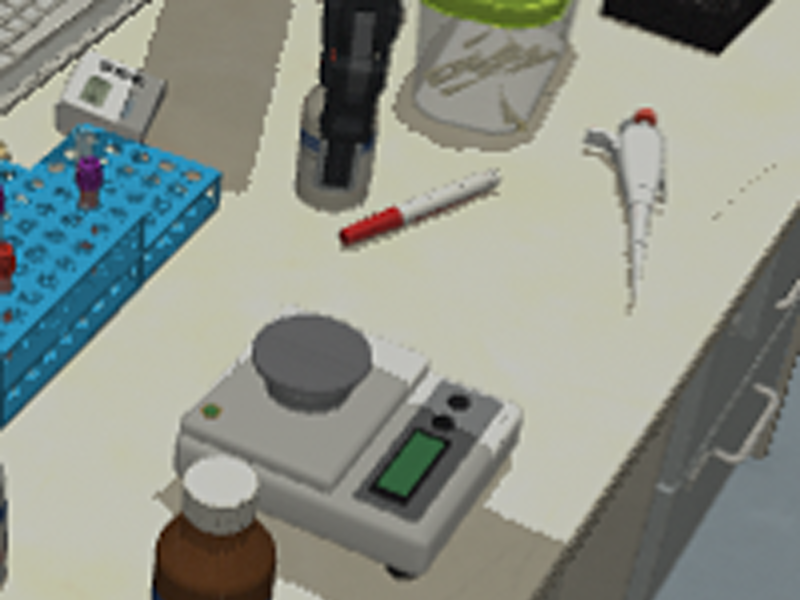

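The bottle hangs upright in the gripper, with its foot at about crop (335,205), above the pan. I'll lower it to 1 cm above, then creep.

carry_out(series=[[[0.1,0,1.5,0,30],[0.1,0,2.5,0,30],[0.1,0,2.5,0,30],[0.1,0,1.5,0,30],[0,0,1,0,30],[0,0,0.6,0,30],[0,0,0.3,0,30],[0,0,0.1,0,30],[0,0,0.1,0,30],[0,0,0.1,0,30],[0,0,0.1,0,30],[0,0,0.1,0,30],[0,0,0.1,0,30],[0,0,0.1,0,30],[0,0,0,0,30]]])

```text
t: 17.55
tool_pos: [0.487, -0.0505, 0.1026]
orientation: [[-0.898, -0.439, 0.042], [-0.438, 0.899, 0.022], [-0.048, 0.001, -0.999]]
contact_force: [0.3, -0.6, -1.9]
grip_width: 0.0386
grip_force: 60.1
```

About 3.6 mm remain, so I'll go in 1 mm steps.

carry_out(series=[[[0,0,0.1,0,30],[0,0,0.1,0,30],[0,0,0,0,30]]])

```text
t: 17.92
tool_pos: [0.4871, -0.0504, 0.1006]
orientation: [[-0.898, -0.439, 0.042], [-0.438, 0.899, 0.022], [-0.048, 0.001, -0.999]]
contact_force: [0.5, -0.6, -1.4]
grip_width: 0.0387
grip_force: 60.1
```

carry_out(series=[[[0,0,0.1,0,30],[0,0,0,0,30]]])

```text
t: 18.18
tool_pos: [0.4871, -0.0504, 0.0996]
orientation: [[-0.898, -0.439, 0.042], [-0.438, 0.899, 0.022], [-0.048, 0.001, -0.999]]
contact_force: [0.1, -0.4, -2.9]
grip_width: 0.0391
grip_force: 60.1
```

carry_out(series=[[[0,0,0.05,0,30],[0,0,0,0,30]]])

```text
t: 18.42
tool_pos: [0.4872, -0.0504, 0.0991]
orientation: [[-0.898, -0.439, 0.043], [-0.438, 0.899, 0.022], [-0.048, 0.001, -0.999]]
contact_force: [-0.3, -0.5, -1.7]
grip_width: 0.0389
grip_force: 60.1
```

carry_out(series=[[[0,0,0.05,0,30],[0,0,0,0,30]]])

```text
t: 18.68
tool_pos: [0.4873, -0.0503, 0.099]
orientation: [[-0.898, -0.439, 0.043], [-0.438, 0.899, 0.022], [-0.048, 0.001, -0.999]]
contact_force: [-3.4, -0.1, 6.0]
grip_width: 0.0392
grip_force: 60.6
```

A contact of 6 N shows it's seated. I'll open and retreat.

carry_out(series=[[[0,0,0,0,50],[0,0,0,0,60],[0,0,0,0,80],[0,0,0,0,100],[0,0,0,0,100],[0,0,0,0,100],[0,0,-1,0,100],[0,0,-2,0,100],[0,0,-3,0,100],[0,0,-3,0,100],[0,0,-3,0,100],[0,0,-3,0,100],[0,0,0,0,100]]])

```text
t: 20.3
tool_pos: [0.4818, -0.0539, 0.2512]
orientation: [[-0.897, -0.439, 0.047], [-0.438, 0.899, 0.022], [-0.052, -0.001, -0.999]]
contact_force: [0.9, 0.5, -0.5]
grip_width: 0.0854
grip_force: 0.0
```

```bash
python3 look.py pics/w4.png; python3 - <<'E'
from h import *
p,d=capture('scene');W=pts('scene',d)
cv2.imwrite('pics/s4.png',cv2.resize(p[90:250,260:460,::-1],(750,600),interpolation=cv2.INTER_CUBIC))
E
```

```text
{'t': 20.3, 'tool_pos': [0.4818, -0.0539, 0.2512], 'orientation': [[-0.8974, -0.4388, 0.0467], [-0.4383, 0.8986, 0.0218], [-0.0515, -0.0009, -0.9987]], 'joint_positions': [-0.1294, 0.138, -0.0768, 1.3126, 0.0277, -0.583]} [[-0.001, -0.96, -0.281, 0.072], [1.0, -0.001, -0.0, 0.0], [0.0, -0.281, 0.96, -0.142], [0.0, 0.0, 0.0, 1.0]]
[276. 218.] 1035 [ 0.4855 -0.0511  0.1648] [ 0.4861 -0.0508  0.1644] [0.025 0.026 0.005]
[223. 350.] 224 [ 0.6815 -0.0224  0.088 ] [ 0.6821 -0.0226  0.088 ] [0.014 0.014 0.006]
```

View pics/s4.png

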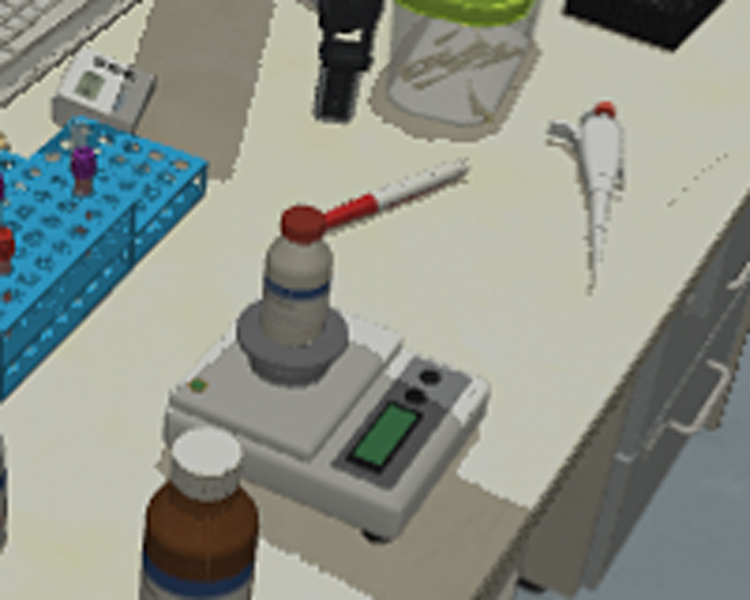

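The bottle stands upright at about crop (297,290), centred on the pan. Its cap is at (0.486, -0.051, 0.165), within 2 mm of the pan's axis at the right height, and the gripper is clear.

```bash
python3 -c "
from cell import workorder
print(workorder.sign_off())"
```

```text
the job is handed in; nothing more can be done
None
```

The smallest bottle stands upright on the balance pan, within about 2 mm of its centre; the other two bottles were left alone, and the job was handed in at about 20 s of the allowed 38 s.

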